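# Clamp the microscope-slide box into its carrier

### The job

Secure the slide box in its carrier: push the steel strap sideways with the back of a finger until it lies right across the box against its stop, and only then push the red cam lever all the way down. Everything is done by pushing: do not lift or shift the slide box in its nest, nor the bottle, jar and cover-slip box standing around it, and finish with the hand clear.

Things in the scene. Friction and masses are not known exactly. Their poses are not given: they have to be found in the camera images.
- carrier: Fixed aluminium plate 136 (x) x 230 (y) x 10 mm carrying the clamp; place and yaw vary. Origin: centre of its underside, on the bench, z up. In its frame the strap's pivot post stands at y = +65 mm, the dark steel keeper with the red lever at y = -65 mm, the slide box at the centre between them.
- strap (a joint): Steel strap turning level about its pivot. 0 rad = closed: across the box, pointing along the carrier's -y, against a hard stop. Grows as it opens, counterclockwise from above (1.57: points along carrier +x). Starts 1.1 to 1.75. Resists with 0.06 Nm (1 N at 55 mm), stays where left. To close it, push the side face that looks to carrier +x when closed.
- strap_pivot (a point): Point on the strap's vertical pivot axis, half-way up the strap, 58 mm above the bench; at (0, 65, 58) mm in the carrier's frame. A bolt head there, 16 mm across, rises to 75 mm above the bench.
- strap_push (a point): Point on the strap's centre line, half-way up, 55 mm from the pivot; moves with the strap. The strap is a bar 16 mm wide, 20 mm high (48 to 68 mm above the bench; 4 mm clear of the box lid), reaching 137 mm from the pivot to its orange end. A good place to push is the side face here, 8 mm off the centre line.
- lever (a joint): Red-handled cam lever on a level axle along the carrier's x. 0 rad = fully down: level, pointing along carrier -y, hard stop. Grows as it is raised (limit 1.2, leaning up and outward). Starts 0.85 to 1.15. Resists with 0.2 Nm (3 to 4 N at 60 mm), stays where left. Push its upper face (towards the box) outward and down. Nothing blocks it, but it must stay up until the strap is closed.
- lever_axle (a point): Centre of the lever's axle, 82 mm above the bench; at (0, -65, 82) mm in the carrier's frame. The keeper: a foot 46 mm high under the closed strap's end, and a cheek on the -x side (x -25 to -15, y -77 to -53, top 94 mm above the bench) that holds the axle; open to +x, where the strap comes in.
- lever_tip (a point): Outer end of the red handle, on the lever's centre line, 80 mm from the axle; moves with the lever. The red handle is 24 mm wide, 10 mm thick and covers 35 to 80 mm from the axle; 82 mm above the bench when fully down.
- slidebox: Blue slide box with white lid, 100 (x) x 84 (y) x 34 mm, loose (about 350 g), standing in a nest of low black lips (20 mm above the bench) on the carrier, aligned with it. Origin: centre of its underside, 10 mm above the bench; the lid's top is 44 mm above the bench.
- reagent: Amber reagent bottle with black cap, 42 mm across, 85 mm high, loose bystander. Origin: centre of its underside.
- jar: Clear specimen jar with yellow cap, 44 mm across, 60 mm high, loose bystander. Origin: centre of its underside.
- coverslips: Cover-slip box, white with a green lid, 47 x 47 x 24 mm, loose bystander. Origin: centre of its underside.
Things that resemble listed ones, but are neither listed nor needed, are in the scene too. Leave any brown or turquoise look-alike of the slidebox alone.

How it is judged:
On the way, in this order (a step that is already met when the one before it is completed fails the run):
1. the strap lies across the slide box while the lever is still up (value of joint strap below 0.07 rad and value of joint lever above 0.6 rad), for 0.2 s.
2. the cam lever is pushed fully down over the closed strap (value of joint strap below 0.07 rad and value of joint lever below 0.09 rad), for 0.2 s.
At the end, for the whole second after the job is handed in: Strap within 0.07 rad of its closed stop and lever within 0.09 rad of fully down, both at rest; slide box upright (0.06 rad) and within 8 mm of its starting place; the three bystanders within 15 mm of where they stood and upright (0.2 rad) (all of step 2 and velocity of joint strap between -0.05 and 0.05 rad/s and velocity of joint lever between -0.05 and 0.05 rad/s and distance of slidebox from where it was at the start of the episode below 0.008 m and angle between slidebox's own z axis and vertical below 0.06 rad and distance of each of reagent, jar, coverslips from where it was at the start of the episode below 0.015 m and angle between each of reagent, jar, coverslips's own z axis and vertical below 0.2 rad); the robot touches nothing.
It fails at once if the lever is pushed down (below 0.6 rad) before the strap is closed (value of joint lever below 0.6 rad and value of joint strap above 0.12 rad).
It fails at once if the slide box is lifted, tipped or moved out of its nest (distance of slidebox from where it was at the start of the episode above 0.012 m or angle between slidebox's own z axis and vertical above 0.12 rad).
It fails at once if the amber bottle is lifted, knocked over or pushed away (distance of reagent from where it was at the start of the episode above 0.02 m or angle between reagent's own z axis and vertical above 0.35 rad).
It fails at once if the clear jar is lifted, knocked over or pushed away (distance of jar from where it was at the start of the episode above 0.02 m or angle between jar's own z axis and vertical above 0.35 rad).
It fails at once if the cover-slip box is lifted, knocked over or pushed away (distance of coverslips from where it was at the start of the episode above 0.02 m or angle between coverslips's own z axis and vertical above 0.35 rad).
It also fails if it takes over 45 s, if anything falls off the work surface, if the arm or the gripper's body presses on something with over 40 N, if the wrist force passes 120 N, or if a joint passes its speed limit or range.

### The arm

A 6-joint arm with a two-finger parallel gripper is mounted at the origin on the work surface. World frame = base frame: x ahead of the robot, y to its left, z up, the work surface at z = 0. Lengths are in m, angles in rad, forces in N, time in s.
With the tool pointing down it reaches from about 0.35 to 0.775 m from the base axis. Payload 7.3 kg.
Tool frame: the origin (TCP) lies on the mounting face of the last link; the fingertips stand 178 mm ahead of it and the grasp point (between the pads) lies 159 mm ahead of it (robot.tcp_to_tips is the distance from the TCP to the fingertips, in m); z points along the fingers, y is the direction in which the jaws open and shut (so a half turn about z gives the same grasp; the last joint's range is limited). The gripper opens to 92 mm and grips with 3 to 60 N. Pads are 19 mm wide; open, the fingers measure 130 mm over their backs; the gripper's body (75 mm by 190 mm) begins 47 mm behind the grasp point.
Start: joints at [1.079, 0.342, 1.524, -0, 1.275, -0.146], TCP at [0.178, 0.494, 0.405] pointing down, gripper open.
Joint ranges: [-2.53, 2.53], [-0.77, 2.02], [0.04, 2.7], [-1, 4.14], [0.28, 2.66], [-3.11, 3.11]. Speed limits (rad/s): [2.57, 2.57, 3.14, 3.14, 3.14, 3.14].

### API

Orientations are given as [roll, pitch, yaw] about the fixed x, y, z axes, in that order (R = Rz(yaw) Ry(pitch) Rx(roll)).
In Python, from cell import robot, viewer gives the robot as it stands.
- The arm moves only by the shell command python3 -m creep 'ROWS' [OPENING] [FORCE]. ROWS is JSON, a list that holds one entry, the list of rows, each a list of 6 numbers: the shift along the world's x, y, z in mm, then the turn, a rotation vector about the world's x, y, z in degrees. A call has 1 to 5 rows; each row shifts and turns the pose as measured when the row begins; what a row does not reach is not made up. A row lasts 1/12 s, in which the tool goes at most 41.7 mm and 7.16 degrees, less where a joint would pass 70% of its speed; a pose out of reach is approached as far as the arm can. A call with a gripper value outside its range is refused whole. OPENING is the closure, from -1 (fully open) to 1 (shut), set as the call begins (- or left out, the last holds). The fingers move at their own pace and stop on an object; FORCE is the grip in N (left out, the last holds). Time passes only in rows, so rows that do not move let the fingers close. It gives the time, the measured TCP pose, the force and the opening at its end, in the units of the state.
- robot.observe(): the state, without advancing time (a new reading comes with each control period).
- viewer.read_camera(name): name is "scene" or "side" or "wrist"; returns the picture (420x560x3 uint8, blue, green, red); there is no depth.
- viewer.camera_model(name): a dict with "fx", "fy", "cx", "cy" (pixels), "pose" (4x4, takes a point from camera to world coordinates); the wrist camera has in their place "mount" (4x4, takes a point from camera to tool coordinates, whose origin is the TCP and whose axes are the flange's). Camera axes: x right, y up, looking along -z (the intrinsics and any distortion apply to the point x, -y, -z); pixel columns grow to the right and rows downward; lengths in m; the calibration is good to about 2 mm. The wrist camera is an equidistant fisheye: a pixel r from the principal point sees the ray r / f radians off the axis. A picture is of the moment at which its call begins: read the wrist's pose just before it. camera_model takes no time and is no camera call.
- robot.hand_in(): hands the job in, once; it reports no verdict.
The state is a dict: "time": time; "qpos": joint angles; "qvel": joint speeds; "joint_efforts": joint torques, N m; "tool_pos": TCP position; "tool_rot": TCP orientation; "contact_force": force on the tool from outside, world axes, zero at the start; "torque": the same for the moment, N m; "opening": finger opening in m.
Only numpy, scipy, OpenCV 4.12 (cv2) and the standard library are available. Lean on these libraries where they do the work, as an engineer would, in place of code of your own. Each camera call takes 0.05 s, during which the arm holds its last target. There are 200 camera calls.

## Working session

There is one attempt and no reset: what is moved stays moved. The work goes in short steps, Python scripts to look and compute and a shell command to move; the robot and the scene stay as the last step left them, time stands still between calls to the robot, and variables do not carry over. Pictures are saved under pics/ and viewed, about 8 in all and at most 12, crops included, and the job is handed in when it is done.

```bash
ls; mkdir -p pics
python3 - <<'E'
from cell import robot, viewer
import cv2,numpy as np
a=viewer.read_camera("scene");b=viewer.read_camera("side")
cv2.imwrite("pics/scene0.png",a);cv2.imwrite("pics/side0.png",b)
for n in("scene","side"):
    print(n,{k:np.round(v,3).tolist() if not isinstance(v,str) else v for k,v in viewer.camera_model(n).items()})
s=robot.observe();print(s)
E
```

```text
pics
scene {'fx': 415.185, 'fy': 415.185, 'cx': 275.081, 'cy': 202.983, 'pose': [[0.422, -0.676, 0.604, 0.97], [0.906, 0.303, -0.294, -0.156], [0.016, 0.671, 0.741, 0.569], [0.0, 0.0, 0.0, 1.0]]}
side {'fx': 399.968, 'fy': 399.968, 'cx': 277.345, 'cy': 211.539, 'pose': [[-0.91, 0.261, -0.323, 0.355], [-0.415, -0.573, 0.706, 0.497], [-0.001, 0.777, 0.63, 0.491], [0.0, 0.0, 0.0, 1.0]]}
{'time': 0.1, 'qpos': array([ 1.07902130e+00,  3.42666495e-01,  1.52492009e+00,  2.40041794e-05,
        1.27538689e+00, -1.45989566e-01]), 'qvel': array([ 0.00040899, -0.0012102 , -0.00288975,  0.00084726,  0.00079906,
        0.00057743]), 'joint_efforts': array([ 2.51804049e-03, -4.32003701e+01, -2.44695336e+01,  7.19783432e-02,
        5.26324776e-02, -5.10266909e-05]), 'tool_pos': array([0.17785723, 0.49383305, 0.40410779]), 'tool_rot': array([-3.14022986e+00, -2.23580743e-04,  2.79580004e+00]), 'contact_force': array([-0.14920292, -0.0587346 , -0.7802312 ]), 'torque': array([-0.00502563,  0.00912942,  0.00407578]), 'opening': 0.09212342694426506}
```

View pics/scene0.png

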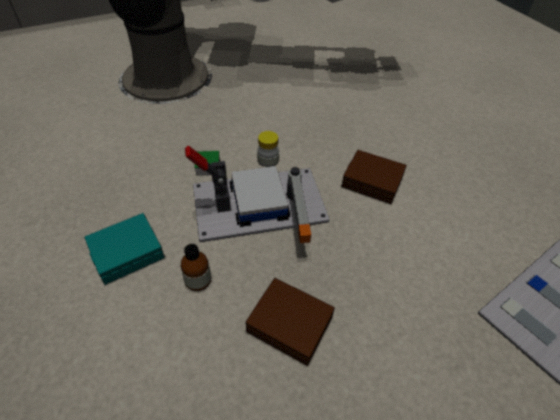

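View pics/side0.png

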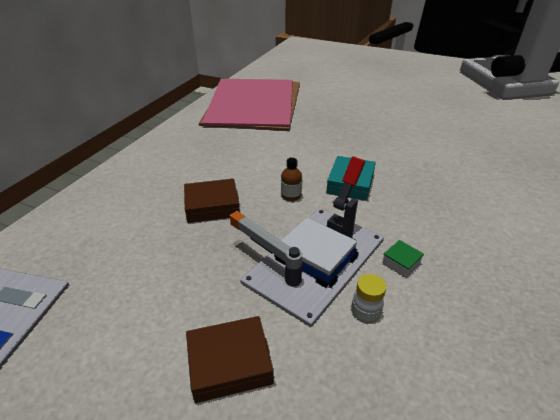

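The white lid is at scene (260,190) / side (318,247). The strap runs from its bolt at (295,172) to the orange end at (305,233), and the red lever tip is at (187,152). The brown and turquoise blocks are decoys. The only white-lidded box with the clamp is the one on the grey plate.

```bash
cat > h.py <<'E'
import numpy as np,cv2
from cell import robot,viewer
M={n:viewer.camera_model(n) for n in("scene","side")}
def ray(n,p):
    m=M[n];P=np.array(m["pose"]);d=np.array([(p[0]-m["cx"])/m["fx"],-(p[1]-m["cy"])/m["fy"],-1.])
    return P[:3,3],P[:3,:3]@d
def plane(n,p,z):
    o,d=ray(n,p);return o+d*(z-o[2])/d[2]
def tri(a,b):
    (o,d),(q,e)=ray("scene",a),ray("side",b)
    s,*_=np.linalg.lstsq(np.c_[d,-e],q-o,rcond=None)
    u,v=o+d*s[0],q+e*s[1];return (u+v)/2,np.linalg.norm(u-v)
def mask(im,lo,hi,roi):
    m=cv2.inRange(cv2.cvtColor(im,cv2.COLOR_BGR2HSV),lo,hi);k=np.zeros_like(m);x,y,X,Y=roi;k[y:Y,x:X]=m[y:Y,x:X];return k
def big(m):
    return max(cv2.findContours(m,cv2.RETR_EXTERNAL,cv2.CHAIN_APPROX_NONE)[0],key=cv2.contourArea)
def cen(c):
    q=cv2.moments(c);return np.array([q["m10"],q["m01"]])/q["m00"]
E
cat > m1.py <<'E'
from h import *
I={n:cv2.imread(f"pics/{n}0.png") for n in M}
np.set_printoptions(precision=4,suppress=True)
def both(name,lo,hi,rs,rd):
    a=cen(big(mask(I["scene"],lo,hi,rs)));b=cen(big(mask(I["side"],lo,hi,rd)));print(name,a,b,*tri(a,b))
both("orange",(5,150,120),(18,255,255),(290,215,320,250),(225,205,250,230))
both("red",(0,170,90),(6,255,255),(175,135,215,175),(335,150,375,190))
both("yellow",(22,120,100),(35,255,255),(250,125,285,150),(350,270,390,305))
both("green",(45,100,40),(75,255,255),(190,140,230,175),(380,235,430,270))
for n,r in(("scene",(225,160,295,225)),("side",(280,210,360,275))):
    im=I[n];print(n,"hsv lid",cv2.cvtColor(im,cv2.COLOR_BGR2HSV)[(190,260) if n=="scene" else (247,318)])
    c=big(mask(im,(0,0,165 if n=="scene" else 165),(180,40,255),r));print(cv2.contourArea(c))
    W=np.array([plane(n,p[0],.044)[:2] for p in c])*1000
    print(cv2.minAreaRect(W.astype(np.float32)))
# bolt head
s=np.hstack([cv2.resize(I["scene"][130:260,170:340],None,fx=2.35,fy=2.35,interpolation=3)[:305], cv2.resize(I["side"][150:320,220:400],None,fx=2.2,fy=2.2,interpolation=3)[:305]])
s=np.vstack([cv2.resize(I["scene"][135:260,170:340],None,fx=4,fy=4,interpolation=3)])
cv2.imwrite("pics/c1.png",s);cv2.imwrite("pics/c2.png",cv2.resize(I["side"][150:320,225:395],None,fx=3.5,fy=3.5,interpolation=3))
E
python3 m1.py
```

```text
orange [304.7641 229.2554] [237.0312 215.4531] [0.6295 0.0614 0.0686] 0.0025276396510809985
red [187.908  150.6264] [352.9271 170.1554] [ 0.4679 -0.0592  0.1355] 0.013973375810996435
yellow [267.7207 136.851 ] [371.3881 284.4367] [0.3907 0.1068 0.0593] 0.0022986318337576365
green [210.6644 155.9677] [403.3563 254.053 ] [ 0.3627 -0.004   0.0285] 0.0048610430093992745
scene hsv lid [ 53   7 139]Traceback (most recent call last):
  File "m1.py", line 12, in <module>
    c=big(mask(im,(0,0,165 if n=="scene" else 165),(180,40,255),r));print(cv2.contourArea(c))
  File "h.py", line 16, in big
    return max(cv2.findContours(m,cv2.RETR_EXTERNAL,cv2.CHAIN_APPROX_NONE)[0],key=cv2.contourArea)
ValueError: max() iterable argument is empty
```

```bash
sed -i 's/165 if n=="scene" else 165/130/' m1.py; python3 m1.py
```

```text
orange [304.7641 229.2554] [237.0312 215.4531] [0.6295 0.0614 0.0686] 0.0025276396510809985
red [187.908  150.6264] [352.9271 170.1554] [ 0.4679 -0.0592  0.1355] 0.013973375810996435
yellow [267.7207 136.851 ] [371.3881 284.4367] [0.3907 0.1068 0.0593] 0.0022986318337576365
green [210.6644 155.9677] [403.3563 254.053 ] [ 0.3627 -0.004   0.0285] 0.0048610430093992745
scene hsv lid [ 53   7 139]
1686.5
((492.29278564453125, 43.650306701660156), (81.09883117675781, 104.79826354980469), 77.16278076171875)
side hsv lid [108  14 179]
3193.5
((491.0311279296875, 31.496185302734375), (132.2206573486328, 151.93289184570312), 24.23555564880371)
```

View pics/c1.png

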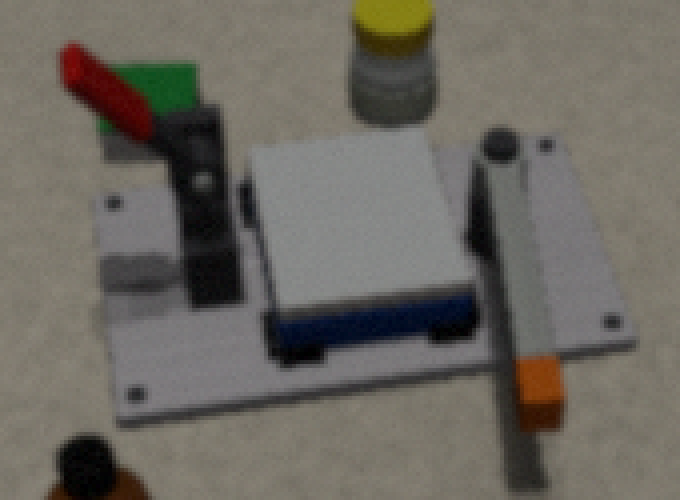

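View pics/c2.png

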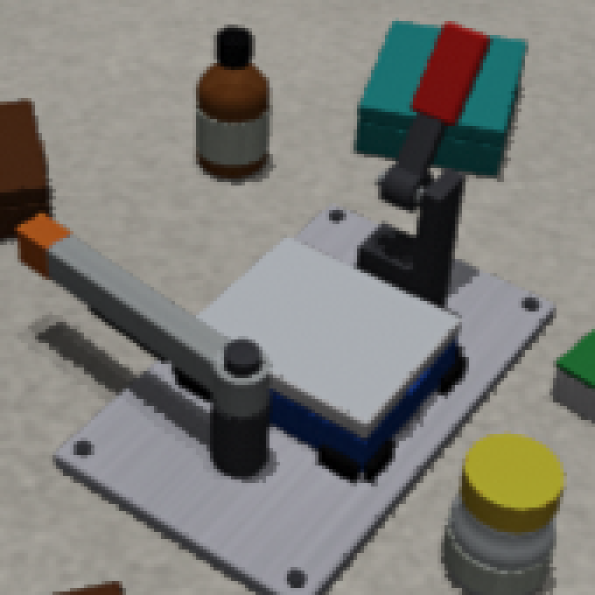

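Enlarged views confirm it: the blue box with a white lid, the strap on its pivot with an open orange end, and the red lever raised. I also get four plate screws and the bolt head in both views, which will fix the carrier frame.

```bash
cat > m2.py <<'E'
from h import *
np.set_printoptions(precision=1,suppress=True)
S=lambda x,y:(170+(x+.5)/4-.5,135+(y+.5)/4-.5); D=lambda x,y:(225+(x+.5)/3.5-.5,150+(y+.5)/3.5-.5)
P=[(S(546,145),D(296,578)),(S(612,321),D(83,448)),(S(136,394),D(336,216)),(S(113,203),D(530,303))]
T=[]
for a,b in P:
    t,e=tri(a,b);T.append((plane("scene",a,.0105)+plane("side",b,.0105))/2);print("screw",t*1000,e*1000,plane("scene",a,.0105)*1000,plane("side",b,.0105)*1000)
T=np.array(T);c=T.mean(0);ax=(T[0]+T[1]-T[2]-T[3])[:2];u=ax/np.hypot(*ax);x=(T[1]+T[2]-T[0]-T[3])[:2]
print("centre",c*1000,"yaw of +y",np.arctan2(u[1],u[0]),"x dir",np.arctan2(x[1],x[0]),"len",np.hypot(*ax)*500,np.hypot(*x)*500)
for n,a,b,z in(("bolt",S(500,138),D(242,350),.075),("orangetopfar?",S(540,360),D(56,238),.068),("levertipTop",S(72,55),D(471,30),.15)):
    t,e=tri(a,b);print(n,t*1000,e*1000,plane("scene",a,z)*1000,plane("side",b,z)*1000)
for n,L in(("scene",[S(248,145),S(425,128),S(474,287),S(272,310)]),("side",[D(292,238),D(461,325),D(362,425),D(190,330)])):
    L=np.array([plane(n,p,.044) for p in L]);print(n,"lid",L.mean(0)*1000,(L*1000)[:,:2].tolist())
a,b=np.array([plane("scene",p,0.0)[:2] for p in (S(88,460),S(88,480))]);print("reagent cap",plane("scene",S(88,455),.083)*1000,plane("side",D(235,42),.083)*1000)
E
python3 m2.py
```

```text
screw [462.3 156.6  11.4] 2.8835991342985885 [462.9 157.8  10.5] [461.6 154.8  10.5]
screw [575.1 130.2  11.6] 2.4199096716289614 [575.3 131.5  10.5] [574.8 128.4  10.5]
screw [527.3 -74.2  11.4] 2.3872023297525704 [527.9 -73.5  10.5] [527.  -76.6  10.5]
screw [414.6 -48.1  11.8] 2.7750675138491285 [414.9 -47.2  10.5] [413.9 -51.2  10.5]
centre [494.8  40.5  10.5] yaw of +y 1.3423622329965614 x dir -0.22708096423941018 len 210.70166596283295 115.88864487018996
bolt [509.8 104.1  76.5] 2.1381743543001415 [509.4 105.4  75. ] [509.7 101.7  75. ]
orangetopfar? [621.2  64.9  69.3] 3.5026796059088547 [621.9  66.5  68. ] [621.   62.1  68. ]
levertipTop [467.6 -64.2 149.2] 2.985759623788748 [470.6 -63.9 150. ] [466.7 -65.1 150. ]
scene lid [497.9  41.1  44. ] [[437.6498028157959, 14.065422476553097], [460.30152728182185, 92.99973871980055], [558.3191601704314, 70.1202217176696], [535.2807013663692, -12.648022896643019]]
side lid [492.3  41.8  44. ] [[529.1128700238635, -11.155279568942134], [435.29296063126463, 15.104283167511667], [456.77573559140274, 93.07000454571185], [548.0668863243412, 70.06050755746196]]
reagent cap [ 604.6 -108.5   83. ] [ 602.6 -110.    83. ]
```

Carrier: centre (494.8, 40.5) mm, yaw -0.228. The bolt lands at its expected place, and the screw spacing is self-consistent. The strap is at about 1.46 rad and the lever at about 1.0 rad. I'll approach with the gripper shut; the current jaw yaw already matches the strap normal.

```bash
python3 -m creep '[[[29,-27,0,0,0,0],[29,-27,0,0,0,0],[29,-27,0,0,0,0],[29,-27,0,0,0,0],[29,-27,0,0,0,0]]]' 1 30; python3 -m creep '[[[29,-27,0,0,0,0],[29,-27,0,0,0,0],[29,-27,0,0,0,0],[29,-27,0,0,0,0],[29,-27,0,0,0,0]]]'
```

```text
time: 0.52
tool_pos: [0.3211, 0.3578, 0.4019]
tool_rot: [-3.138, -0.004, 2.81]
contact_force: [0.5, 1.6, 0.6]
opening: 0.0629
time: 0.93
tool_pos: [0.471, 0.2145, 0.4008]
tool_rot: [-3.137, -0.006, 2.811]
contact_force: [0.8, 1.0, 0.5]
opening: 0.0293
```

```bash
python3 -m creep '[[[26,-21,0,0,0,0],[26,-21,0,0,0,0],[26,-21,0,0,0,0],[27,-21,0,0,0,0],[0,0,-35,0,0,0]]]'; python3 -m creep '[[[0,0,-35,0,0,0],[0,0,-35,0,0,0],[0,0,0,0,0,0]]]'
```

```text
time: 1.35
tool_pos: [0.5861, 0.1191, 0.3696]
tool_rot: [-3.14, 0.006, 2.804]
contact_force: [-0.3, -0.3, -0.1]
opening: 0.0009
time: 1.6
tool_pos: [0.5864, 0.1157, 0.2909]
tool_rot: [-3.137, -0.002, 2.799]
contact_force: [-1.2, -0.7, -1.1]
opening: 0.0004
```

```bash
python3 -m creep '[[[-10,13,0,0,0,0],[0,0,-28,0,0,0],[0,0,-26,0,0,0],[0,0,0,0,0,0]]]'
python3 - <<'E'
from h import *
cv2.imwrite("pics/a1.png",viewer.read_camera("side"))
s=robot.observe();print(s["tool_pos"],s["contact_force"])
E
```

```text
time: 1.93
tool_pos: [0.5769, 0.1292, 0.2385]
tool_rot: [-3.137, -0.001, 2.798]
contact_force: [-1.3, 0.2, -0.2]
opening: 0.0001
[0.57770361 0.12925018 0.2408885 ] [-0.90708299  0.66870359  1.26670793]
```

View pics/a1.png

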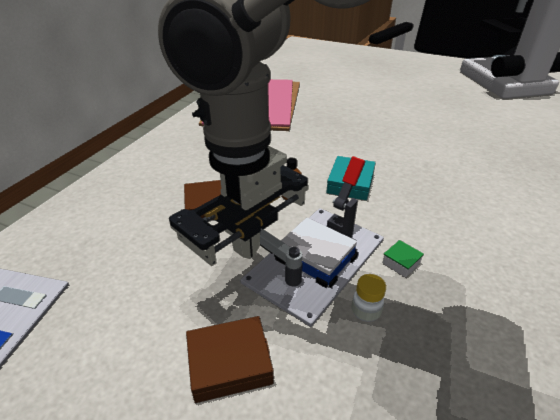

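The fingers stand on the +y side of the strap, clear of it. The lever and bystanders are untouched. Now a table of poses to sweep the strap.

```bash
python3 -m creep '[[[0,0,-9,0,0,0],[0,0,0,0,0,0]]]'
python3 - <<'E'
import numpy as np
yw=-.2284;p=np.array([509.5,103.8])
for q in np.r_[np.arange(1.46,0,-.12),0]:
    a=q+yw;n=np.array([np.cos(a),np.sin(a)]);s=np.array([np.sin(a),-np.cos(a)])
    print(round(q,2),np.round(p+55*s+27*n,0),"yaw",round(a+np.pi/2,3))
E
```

```text
time: 2.15
tool_pos: [0.5789, 0.1296, 0.2352]
tool_rot: [-3.14, 0.006, 2.799]
contact_force: [-1.9, -0.7, -0.4]
opening: 0.0007
1.46 [570. 111.] yaw 2.802
1.34 [571. 104.] yaw 2.682
1.22 [570.  96.] yaw 2.562
1.1 [569.  89.] yaw 2.442
0.98 [567.  82.] yaw 2.322
0.86 [564.  75.] yaw 2.202
0.74 [560.  69.] yaw 2.082
0.62 [555.  63.] yaw 1.962
0.5 [550.  58.] yaw 1.842
0.38 [544.  54.] yaw 1.722
0.26 [538.  50.] yaw 1.602
0.14 [532.  47.] yaw 1.482
0.02 [525.  44.] yaw 1.362
0.0 [523.  44.] yaw 1.342
```

```bash
python3 -m creep '[[[-4,-9,-3,0,0,0],[-4,-9,0,0,0,0],[1,-7,0,0,0,-6.9],[-1,-7,0,0,0,-6.9],[-1,-7,0,0,0,-6.9]]]'
```

```text
time: 2.57
tool_pos: [0.57, 0.0879, 0.2379]
tool_rot: [3.138, 0.014, 2.43]
contact_force: [0.3, 1.0, -0.1]
opening: 0.0005
```

```bash
python3 -m creep '[[[-3,-6,-3,0,0,-6.9],[-3,-7,-2,0,0,-6.9],[-4,-6,-1,0,0,-6.9],[-5,-6,-1,0,0,-6.9]]]'
```

```text
time: 2.9
tool_pos: [0.5551, 0.0582, 0.2364]
tool_rot: [3.129, 0.019, 1.929]
contact_force: [0.4, 1.1, 0.4]
opening: 0.0003
```

```bash
python3 -m creep '[[[-6,-2,-3,0,0,-6.5],[-6,-3,-2,0,0,-6.9],[-6,-4,-1,0,0,-6.9],[-6,-3,0,0,0,-6.9]]]'
```

```text
time: 3.23
tool_pos: [0.5309, 0.0412, 0.2359]
tool_rot: [3.117, 0.021, 1.434]
contact_force: [0.9, 1.0, -0.9]
opening: 0.0007
```

```bash
python3 -m creep '[[[-5,1,-1,0,0,-5],[-4,1,0,0,0,0],[-3,0.7,0,0,0,0],[-2,0.5,0,0,0,0],[0,0,0,0,0,0]]]'
python3 - <<'E'
from h import *
for n in M: cv2.imwrite(f"pics/{n}2.png",viewer.read_camera(n))
s=robot.observe();print(s["tool_pos"],s["tool_rot"],s["contact_force"])
a,b=cv2.imread("pics/scene2.png"),cv2.imread("pics/side2.png")
cv2.imwrite("pics/a2.png",np.hstack([cv2.resize(a[100:300,150:350],None,fx=2,fy=2),cv2.resize(b[120:320,210:410],None,fx=2,fy=2)]))
E
```

```text
time: 3.65
tool_pos: [0.5153, 0.0406, 0.2392]
tool_rot: [3.11, 0.02, 1.34]
contact_force: [0.8, -0.0, -0.1]
opening: 0.0007
[0.51554051 0.04070716 0.23893036] [3.10987365 0.02026874 1.3395162 ] [-0.51730803  0.72110833  0.00896163]
```

View pics/a2.png

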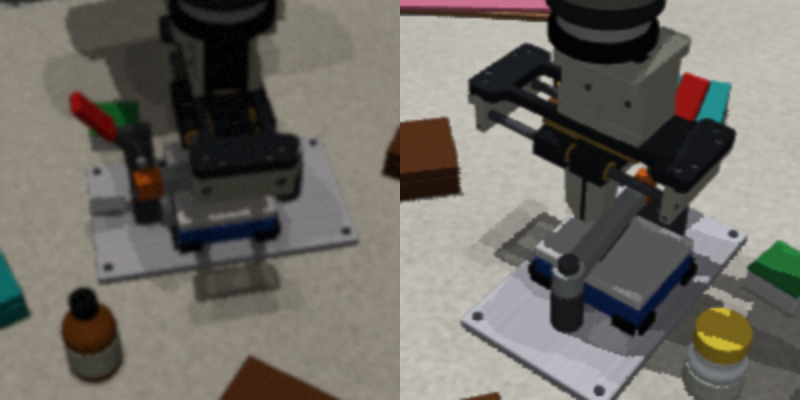

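```bash
python3 -m creep '[[[-3,0.7,-3,0,0,0],[-3,0.7,-2,0,0,0],[0,0,0,0,0,0]]]'
```

```text
time: 4.0
tool_pos: [0.511, 0.0419, 0.2353]
tool_rot: [3.103, 0.02, 1.342]
contact_force: [0.4, -0.8, 0.8]
opening: 0.0005
```

```bash
cat > st.py <<'E'
from h import *
import sys
t=sys.argv[1];I={}
for n in M: I[n]=viewer.read_camera(n);cv2.imwrite(f"pics/{n}{t}.png",I[n])
c=np.array([494.8,40.5,0]);R=np.array([[.974,-.226,0],[.226,.974,0],[0,0,1]])
np.set_printoptions(precision=1,suppress=True)
a=cen(big(mask(I["scene"],(5,150,80),(18,255,255),(190,160,320,260))))
print("orange",a,"carrier at z63",R@(plane("scene",a,.063)*1000-c))
try:
    b=cen(big(mask(I["side"],(5,150,80),(18,255,255),(300,180,345,235))));print(b,R@(tri(a,b)[0]*1000-c))
except ValueError: print("side hidden")
E
python3 st.py 3
```

```text
Traceback (most recent call last):
  File "st.py", line 7, in <module>
    a=cen(big(mask(I["scene"],(5,150,80),(18,255,255),(190,160,320,260))))
          ~~~^^^^^^^^^^^^^^^^^^^^^^^^^^^^^^^^^^^^^^^^^^^^^^^^^^^^^^^^^^^^
  File "h.py", line 16, in big
    return max(cv2.findContours(m,cv2.RETR_EXTERNAL,cv2.CHAIN_APPROX_NONE)[0],key=cv2.contourArea)
ValueError: max() iterable argument is empty
```

```bash
sed -i 's/(5,150,80),(18,255,255),(190,160,320,260)/(4,140,45),(20,255,255),(205,175,240,205)/; s/(5,150,80)/(4,140,45)/' st.py; python3 st.py 3
python3 - <<'E'
import cv2,numpy as np
a=cv2.imread("pics/scene3.png");b=cv2.imread("pics/side3.png")
cv2.imwrite("pics/a3.png",np.hstack([cv2.resize(a[140:230,180:270],None,fx=4.4,fy=4.4,interpolation=3),cv2.resize(b[170:260,270:360],None,fx=4.4,fy=4.4,interpolation=3)]))
E
```

```text
orange [223.2 187.9] carrier at z63 [  9.4 -60.1  63. ]
[336.8 212.9] [  3.8 -62.1  60.5]
```

View pics/a3.png

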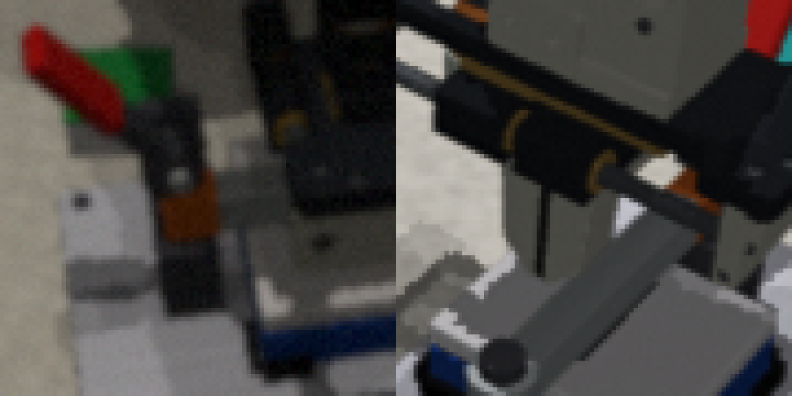

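```bash
python3 -m creep '[[[-3,0.7,-3,0,0,0],[-3,0.7,-3,0,0,0],[0,0,-1,0,0,0]]]'; python3 st.py 4
```

```text
time: 4.45
tool_pos: [0.5097, 0.0424, 0.2342]
tool_rot: [3.084, 0.018, 1.343]
contact_force: [-0.5, 0.0, -0.7]
opening: 0.0003
orange [223.2 187.9] carrier at z63 [  9.4 -60.1  63. ]
[335.2 211.3] [  6.7 -61.9  62.9]
```

The strap end stopped moving (orange pixel unchanged) while I pushed further and the hand only tilted, so it is on its stop. I'll back off, lift and straighten.

```bash
python3 -m creep '[[[15,-3.5,0,0,0,0],[20,-4.5,0,0,0,0],[0,0,30,0,0,0],[0,0,40,1.75,3,0],[0,0,40,0,0,0]]]'; python3 -m creep '[[[0,0,0,0,0,0]]]'; python3 st.py 5;python3 - <<'E'
import cv2,numpy as np
a=cv2.imread("pics/scene5.png");b=cv2.imread("pics/side5.png")
cv2.imwrite("pics/a5.png",np.hstack([cv2.resize(a[130:240,170:280],None,fx=3.6,fy=3.6,interpolation=3),cv2.resize(b[160:300,250:390],None,fx=2.83,fy=2.83,interpolation=3)]))
E
```

```text
time: 4.97
tool_pos: [0.5406, 0.0352, 0.3318]
tool_rot: [-3.1, 0.004, 1.345]
contact_force: [1.3, -0.2, -0.5]
opening: 0.0004
time: 5.05
tool_pos: [0.5419, 0.0352, 0.3375]
tool_rot: [-3.108, 0.002, 1.345]
contact_force: [1.8, -0.5, 0.7]
opening: 0.0004
orange [223.2 187.8] carrier at z63 [  9.1 -60.   63. ]
[339.2 214.3] [  0.2 -62.6  58.1]
```

View pics/a5.png

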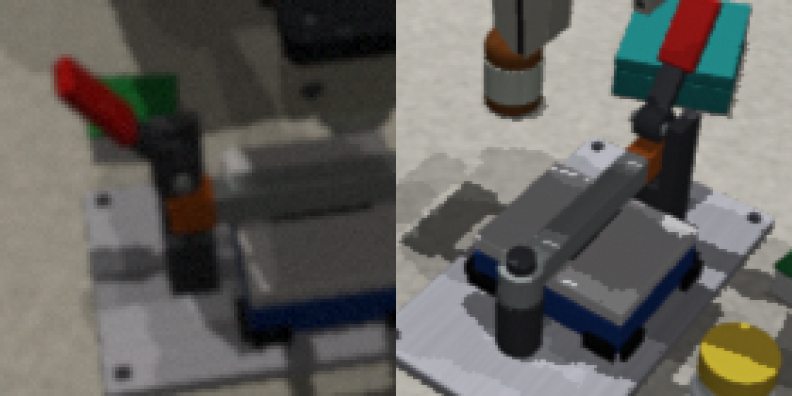

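The strap lies straight across the box (end at carrier x≈0) and the lever is still up at about 1.0 rad. Next I move over the axle, box side of the lever.

```bash
python3 -m creep '[[[-20,-20,5,-0.4,-1.9,0],[-20,-20,0,0,0,0],[-20,-18,0,0,0,0],[0,0,0,0,0,0],[0,0,0,0,0,0]]]'
```

```text
time: 5.57
tool_pos: [0.475, -0.0227, 0.3274]
tool_rot: [-3.117, 0.003, 1.348]
contact_force: [0.5, -0.4, 0.1]
opening: 0.0005
```

```bash
python3 -m creep '[[[0,-4,-8,0,-1.4,0],[2,-6,-7,0,0,0],[0,0,0,0,0,0]]]'; python3 -m creep '[[[-1,-8,-2,0,0,0],[-2,-10,-6,0,0,0],[0,0,0,0,0,0]]]'
```

```text
time: 5.82
tool_pos: [0.4769, -0.0321, 0.3087]
tool_rot: [-3.136, -0.002, 1.348]
contact_force: [-1.6, -0.4, -0.2]
opening: 0.0005
time: 6.07
tool_pos: [0.4746, -0.05, 0.2986]
tool_rot: [-3.132, -0.004, 1.35]
contact_force: [-0.8, 0.0, 0.9]
opening: 0.0005
```

```bash
python3 -m creep '[[[-2,-8,-5,0,0,0],[-1,-7,-8,0,0,0],[-1,-4,-10,0,0,0],[0,-2,-10,0,0,0]]]'
```

```text
time: 6.4
tool_pos: [0.4709, -0.073, 0.2653]
tool_rot: [-3.136, -0.005, 1.35]
contact_force: [-0.8, 2.1, 2.9]
opening: 0.0005
```

Near the bottom. I'll press on gently until force builds.

```bash
python3 -m creep '[[[0,0,-3,0,0,0],[0,0,-3,0,0,0],[0,0,-3,0,0,0]]]'
```

```text
time: 6.65
tool_pos: [0.4704, -0.0736, 0.2642]
tool_rot: [-3.139, -0.008, 1.348]
contact_force: [-12.7, 7.9, 40.9]
opening: 0.0004
```

Hard stop: 41 N, tips at 86 mm against the expected 87. I'll lift clear and check.

```bash
python3 -m creep '[[[0,0,20,0,0,0],[0,0,35,0,0,0],[0,0,40,0,0,0],[-30,20,20,0,0,0],[-30,25,10,0,0,0]]]'; python3 -m creep '[[[-30,30,10,0,0,0],[-20,30,0,0,0,0],[0,0,0,0,0,0],[0,0,0,0,0,0]]]'; python3 st.py 6;python3 - <<'E'
from h import *
a=cv2.imread("pics/scene6.png");b=cv2.imread("pics/side6.png")
c=cv2.imread("pics/scene0.png")
for n,i in(("before",c),("after",a)):
    print(n,"yellow",cen(big(mask(i,(22,120,60),(35,255,255),(250,125,285,150)))),"green",cen(big(mask(i,(45,100,30),(75,255,255),(190,140,230,175)))))
cv2.imwrite("pics/a6.png",np.hstack([cv2.resize(a[120:300,160:340],None,fx=2.2,fy=2.2,interpolation=3),cv2.resize(b[140:320,250:430],None,fx=2.2,fy=2.2,interpolation=3)]))
E
```

```text
time: 7.07
tool_pos: [0.4109, -0.0339, 0.3917]
tool_rot: [-3.14, -0.004, 1.344]
contact_force: [0.1, -0.4, 0.1]
opening: 0.0005
time: 7.4
tool_pos: [0.3555, 0.0268, 0.4035]
tool_rot: [3.136, -0.001, 1.343]
contact_force: [1.1, -0.1, -0.1]
opening: 0.0004
orange [223.9 187.8] carrier at z63 [  9.4 -59.   63. ]
[338.9 214.5] [  0.2 -61.6  58.1]
before yellow [267.71579743 137.98866213] green [210.66443701 155.96767001]
after yellow [267.83333333 138.89852151] green [205.33505747 158.55402299]
```

View pics/a6.png

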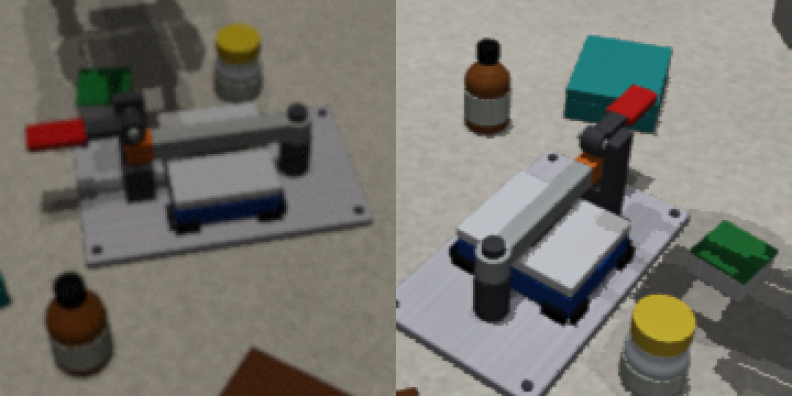

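Run:
```python
from h import *
np.set_printoptions(precision=1,suppress=True)
I={(n,t):cv2.imread(f"pics/{n}{t}.png") for n in M for t in(0,6)}
f=lambda k,lo,hi,r:cen(big(mask(I[k],lo,hi,r)))
a=f(("scene",6),(0,150,70),(7,255,255),(165,160,205,195));b=f(("side",6),(0,150,70),(7,255,255),(515//2+260-260+80,170,375,200))
t,e=tri(a,b);R=np.array([[.974,-.226,0],[.226,.974,0],[0,0,1]]);print("red",a,b,R@(t*1000-[494.8,40.5,0]),e*1000)
for t in(0,6):
    print(t,"jar",f(("side",t),(22,120,60),(35,255,255),(350,270,390,305)),"green",f(("side",t),(45,100,20),(75,255,255),(380,235,430,270)),"bottle",f(("scene",t),(4,120,30),(18,255,255),(175,250,215,290)),f(("side",t),(4,120,30),(18,255,255),(278,160,305,200)))
```

```text
red [185.  180.3] [357.6 186.3] [  -1.  -121.9   84.6] 3.8199783479445655
0 jar [370.8 287.5] green [403.4 254.1] bottle [194.5 265.8] [291.1 176.3]
6 jar [370.8 287.4] green [403.4 254. ] bottle [194.4 265.8] [291.1 176.2]
```

```bash
python3 -c "
from cell import robot
s=robot.observe();print(s['time'],s['contact_force']);print(robot.hand_in())"
```

```text
7.5 [-0.2145974   0.01589114 -0.12661467]
the job is handed in; nothing more can be done
None
```

The strap is closed across the slide box, the lever was pushed down after it, and I handed the job in at 7.5 s; it reported no verdict.

**Strap:** I swept it shut with the closed fingers until its orange end stopped moving under further push. The end measured 0.2 mm off the carrier's centre line. The wrist force showed nothing clear at the strap's stop, so I judged the stop from the unmoving end and the hand tilting.

**Lever:** I pushed it down until it hit its stop, with about 41 N upward on the tool and the fingertips at 86 mm. That was more than the push needed. It came through the fingertips, so I don't count it against the 40 N limit on the arm and gripper body, and the wrist limit is 120 N. Afterwards the red handle measured level, its centre about 85 mm above the bench.

**Final checks:**
- **Bystanders:** the jar, cover-slip box and bottle are within 0.1 px of their starting pixels in the side view. The cover-slip box shifted about 5 px in the scene view; I put that down to the lever no longer hiding part of it.
- **Slide box:** it looks seated and upright in its nest. I checked this by eye only.
- **Hand:** it is clear, with contact force near zero.

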